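# Close up a cheese stall: hang the rind scrapers, stack the cheese boxes

### The arm

A 7-joint arm with a two-finger parallel gripper is mounted at the origin on the work surface. World frame = base frame: x ahead of the robot, y to its left, z up, the work surface at z = 0. Lengths are in m, angles in degrees, forces in N, time in s.
With the tool pointing down it reaches from about 0.425 to 0.875 m from the base axis. Payload 4.7 kg.
Tool frame: the origin (TCP) lies at the very end of the fingers, on their centre line; the grasp point (between the pads) lies 19 mm behind it; z points along the fingers, y is the line along which they close (so a half turn about z gives the same grasp; the last joint's range is limited). The gripper opens to 87 mm and grips with 3 to 60 N. Pads are 19 mm wide; open, the fingers measure 117 mm over their backs; the gripper's body (75 mm by 190 mm) begins 51 mm behind the grasp point.
Start: joints at [-72.416, 18.392, -4.016, 83.108, 1.295, 78.541, -3.26], TCP at [0.188, 0.622, 0.223] pointing down, gripper open.
Joint ranges: [-163.93, 163.93], [-17.29, 119.83], [-79.2, 71.16], [3.27, 140.29], [-89.18, 269.18], [5.43, 117.66], [-154.24, 154.24]. Speed limits (degrees/s): [147.25, 147.25, 180, 180, 180, 180, 180].

### API

Orientations are given as [roll, pitch, yaw] about the fixed x, y, z axes, in that order (R = Rz(yaw) Ry(pitch) Rx(roll)).
In Python, from cell import telemetry, cams, env gives the robot as it stands.
- The arm moves only by the tool arm_command, never from a script. Its argument "series" is text: rows parted by semicolons, each of 5 numbers parted by spaces: the shift along the tool's x, y, z in mm, then the turn about the tool's z in rad, then the closure in counts, from 0 (fully open) to 255 (shut). A call has 1 to 20 rows; each row shifts and turns the commanded pose from where the row before left it, along the tool's axes as they then stand; what a row does not reach is not made up. A row lasts 1/12 s, in which the tool goes at most 41.7 mm and 7.16 degrees, less where a joint would pass 70% of its speed; a pose out of reach is approached as far as the arm can. A call is refused whole if a number of a shift passes 41.7 or a number of a turn 0.125, either way. A call with a gripper value outside its range is refused whole. The fingers move at their own pace and stop on an object; "squeeze" is the grip in N (left out, the last holds). Time passes only in rows, so rows that do not move let the fingers close. It gives the time, the measured TCP pose, the force, the opening and the grip force at its end, in the units of the state.
- telemetry.get_obs(): the state, without advancing time (a new reading comes with each control period).
- cams.read_camera(name): name is "scene" or "top" or "wrist"; returns the picture (420x560x3 uint8, blue, green, red); there is no depth.
- cams.calibration(name): a dict with "K" (3x3 intrinsics, pixels), "origin" and "rotation" of the camera in the world; the wrist camera has in their place "hand_eye" (4x4, takes a point from camera to tool coordinates, whose origin is the TCP and whose axes are the flange's). Camera axes: x right, y down, z forward; pixel columns grow to the right and rows downward; lengths in m; the calibration is good to about 2 mm. The wrist camera is an equidistant fisheye: a pixel r from the principal point sees the ray r / f radians off the axis. A picture is of the moment at which its call begins: read the wrist's pose just before it. calibration takes no time and is no camera call.
- env.sign_off(): hands the job in; it is judged then, once.
The state is a dict: "time_s": time; "qpos": joint angles; "joint_velocities": joint speeds; "effort": joint torques, N m; "tool_pos": TCP position; "tool_rot": TCP orientation; "force": force on the tool from outside, world axes, zero at the start; "wrist_torque": the same for the moment, N m; "grip_width": finger opening in m; "grasp_force": force on a finger pad.
Only numpy, scipy, OpenCV 4.12 (cv2) and the standard library are available. Lean on these libraries where they do the work, as an engineer would, in place of code of your own. Each camera call takes 0.05 s, during which the arm holds its last target. There are 200 camera calls.

### The job

Tidy this end of the cheese counter for closing time: take every flat-headed rind scraper out of the draining rack and drop it handle-first down through a ring of the ring stand, one to a ring, until its head rests on the ring. Stack all the oblong cheese boxes flat and squarely in one column on the outline marked on the small dark board, edges in line with the outline. Leave the round-headed dippers in the rack and everything else standing where it is.

Things in the scene. Friction and masses are not known exactly. Their poses are not given: they have to be found in the camera images.
- boxA_center (a point): Closed oblong cheese box of pale thin wood with a lid, 96 (x) x 68 (y) x 36 (z) mm, about 0.22 kg; this point is its centre, 18 mm above its underside. x lies along its 96 mm length, y across its 68 mm width, z up through the lid. It starts flat on the counter, or is absent.
- boxB_center (a point): Closed oblong cheese box of pale thin wood with a lid, 96 (x) x 68 (y) x 36 (z) mm, about 0.22 kg; this point is its centre, 18 mm above its underside. x lies along its 96 mm length, y across its 68 mm width, z up through the lid. It starts flat on the counter, or is absent.
- boxC_center (a point): Closed oblong cheese box of pale thin wood with a lid, 96 (x) x 68 (y) x 36 (z) mm, about 0.22 kg; this point is its centre, 18 mm above its underside. x lies along its 96 mm length, y across its 68 mm width, z up through the lid. It starts flat on the counter, or is absent.
- boxD_center (a point): Closed oblong cheese box of pale thin wood with a lid, 96 (x) x 68 (y) x 36 (z) mm, about 0.22 kg; this point is its centre, 18 mm above its underside. x lies along its 96 mm length, y across its 68 mm width, z up through the lid. It starts flat on the counter, or is absent.
- board_mark (a point): Fixed dark board, 150 (x) x 120 (y) x 12 mm high, where the column goes: in the middle of its top a pale inlaid outline, 96 (x) x 68 (y) mm inside, the plan of one box; this point is the centre of the outline, on the top face 12 mm above the counter, x along the outline's 96 mm length, z up.
- scraperA_head (a point): Rind scraper standing head up in the rack, or absent; 0.12 kg. Flat wooden head 14 (x) x 44 (y) x 40 (z) mm, a 3 mm steel blade standing 11 mm out of its top; below it a round handle, 20 mm thick, 100 mm long, pointing to -z. This point is the head's centre: 20 mm above its underside, 120 mm above the handle's end. Pinch it across its thickness (x); y runs along the rack's row.
- scraperB_head (a point): Rind scraper standing head up in the rack, or absent; 0.12 kg. Flat wooden head 14 (x) x 44 (y) x 40 (z) mm, a 3 mm steel blade standing 11 mm out of its top; below it a round handle, 20 mm thick, 100 mm long, pointing to -z. This point is the head's centre: 20 mm above its underside, 120 mm above the handle's end. Pinch it across its thickness (x); y runs along the rack's row.
- scraperC_head (a point): Rind scraper standing head up in the rack, or absent; 0.12 kg. Flat wooden head 14 (x) x 44 (y) x 40 (z) mm, a 3 mm steel blade standing 11 mm out of its top; below it a round handle, 20 mm thick, 100 mm long, pointing to -z. This point is the head's centre: 20 mm above its underside, 120 mm above the handle's end. Pinch it across its thickness (x); y runs along the rack's row.
- ring0 (a point): One of three fixed steel rings in a row on the ring stand, 75 mm apart along y: hole 26 mm, outside 36 mm, 12 mm high; this point is the centre of its upper face, 130 mm above the counter, z up, y along the row. A bar runs behind the row (+x, 36 to 48 mm), 116 to 128 mm high; the base plate is 12 mm high.
- ring1 (a point): One of three fixed steel rings in a row on the ring stand, 75 mm apart along y: hole 26 mm, outside 36 mm, 12 mm high; this point is the centre of its upper face, 130 mm above the counter, z up, y along the row. A bar runs behind the row (+x, 36 to 48 mm), 116 to 128 mm high; the base plate is 12 mm high.
- ring2 (a point): One of three fixed steel rings in a row on the ring stand, 75 mm apart along y: hole 26 mm, outside 36 mm, 12 mm high; this point is the centre of its upper face, 130 mm above the counter, z up, y along the row. A bar runs behind the row (+x, 36 to 48 mm), 116 to 128 mm high; the base plate is 12 mm high.
- rack: Fixed wooden draining rack, 80 (x) x 260 (y) x 68 mm high: five square holes (23 mm) in a row along y, 50 mm apart, the middle one over this origin (centre of the underside). Tools stand on its floor at 8 mm, so scraper heads are centred at 128 mm; a handle must rise 60 mm to come out. There is room for fingers only in front of and behind the row (-x and +x sides).
- dipperA: Bystander: honey dipper standing in the rack among the scrapers, handle 18 mm thick, round ribbed head 30 mm in diameter, 135 mm long over all; origin at the lower end of its handle. It stays in the rack.
- dipperB: Bystander: honey dipper standing in the rack among the scrapers, handle 18 mm thick, round ribbed head 30 mm in diameter, 135 mm long over all; origin at the lower end of its handle. It stays in the rack.
- roundbox: Bystander: round closed cheese box, 69 mm in diameter, 36 mm high, just beyond the oblong boxes; origin at the centre of its underside.
- jar: Bystander: amber jar, 64 mm in diameter, 85 mm high, at the far side; origin at the centre of its underside.
- jarsmall: Bystander: small jar, 52 mm in diameter, 65 mm high, at the far side; origin at the centre of its underside.
- wheel: Bystander: small whole cheese, 108 mm in diameter, 44 mm high, at the far side; origin at the centre of its underside.
There are look-alikes about, which are no part of the job. Leave any turquoise look-alike of the part that bears scraperC_head alone.

How it is judged (in metres and radians):
At the end, for the whole second after the job is handed in: Every scraper present hangs in a ring: axis within 10 mm of its centre, head on it (head centre 12-26 mm above the ring top), upright within 0.25 rad. Every oblong box present is in the column: within 10 mm of the outline's centre from above, 0.15 rad of its length, flat within 0.12 rad (horizontal distance between each of boxA_center, boxB_center, boxC_center, boxD_center and board_mark below 0.01 m and angle between the x axis of each of boxA_center, boxB_center, boxC_center, boxD_center and the x axis of board_mark, either way round below 0.15 rad and angle between the z axis of each of boxA_center, boxB_center, boxC_center, boxD_center and the z axis of board_mark, either way round below 0.12 rad and ((horizontal distance between scraperA_head and ring0 below 0.01 m and z of scraperA_head in the frame of ring0 between 0.012 and 0.026 m and angle between scraperA_head's own z axis and vertical below 0.25 rad) or (horizontal distance between scraperA_head and ring1 below 0.01 m and z of scraperA_head in the frame of ring1 between 0.012 and 0.026 m and angle between scraperA_head's own z axis and vertical below 0.25 rad) or (horizontal distance between scraperA_head and ring2 below 0.01 m and z of scraperA_head in the frame of ring2 between 0.012 and 0.026 m and angle between scraperA_head's own z axis and vertical below 0.25 rad)) and ((horizontal distance between scraperB_head and ring0 below 0.01 m and z of scraperB_head in the frame of ring0 between 0.012 and 0.026 m and angle between scraperB_head's own z axis and vertical below 0.25 rad) or (horizontal distance between scraperB_head and ring1 below 0.01 m and z of scraperB_head in the frame of ring1 between 0.012 and 0.026 m and angle between scraperB_head's own z axis and vertical below 0.25 rad) or (horizontal distance between scraperB_head and ring2 below 0.01 m and z of scraperB_head in the frame of ring2 between 0.012 and 0.026 m and angle between scraperB_head's own z axis and vertical below 0.25 rad)) and ((horizontal distance between scraperC_head and ring0 below 0.01 m and z of scraperC_head in the frame of ring0 between 0.012 and 0.026 m and angle between scraperC_head's own z axis and vertical below 0.25 rad) or (horizontal distance between scraperC_head and ring1 below 0.01 m and z of scraperC_head in the frame of ring1 between 0.012 and 0.026 m and angle between scraperC_head's own z axis and vertical below 0.25 rad) or (horizontal distance between scraperC_head and ring2 below 0.01 m and z of scraperC_head in the frame of ring2 between 0.012 and 0.026 m and angle between scraperC_head's own z axis and vertical below 0.25 rad))); the robot touches nothing.
It fails at once if a dipper is pulled out of the rack or knocked about (moved more than 4 cm) (distance of any of dipperA, dipperB from where it was at the start of the episode above 0.04 m).
It fails at once if a bystander on the counter is tipped over or moved more than 6 cm (distance of any of roundbox, jar, jarsmall, wheel from where it was at the start of the episode above 0.06 m or angle between any of roundbox, jar, jarsmall, wheel's own z axis and vertical above 0.6 rad).
Of boxA, boxB, boxC, boxD only 3 to 4 are there at a start; the rules pass over those that are not, and their reading is None.
Of scraperA, scraperB, scraperC only 2 to 3 are there at a start; the rules pass over those that are not, and their reading is None.
At some moment in a run one of boxA, boxB, boxC, boxD may be knocked a few centimetres aside while the robot is not near it.
It also fails if it takes over 210 s, if anything falls off the work surface, if the arm or the gripper's body presses on something with over 40 N, if the wrist force passes 120 N, or if a joint passes its speed limit or range.

## Working session

There is one attempt and no reset: what is moved stays moved. The work goes in short steps, Python scripts to look and compute and a tool call to move; the robot and the scene stay as the last step left them, time stands still between calls to the robot, and variables do not carry over. Pictures are saved under pics/ and viewed, at most 14 in all, crops included, and the job is handed in when it is done.

Besides the shell and the picture viewer there is one more tool, called after ">>>" as name(argument=value, ...) on one line, values as JSON. arm_command: Moves the arm, as the interface text tells. Its arguments: {"type":"object","properties":{"series":{"type":"string"},"squeeze":{"type":"number"}},"required":["series"]}

```bash
ls; mkdir -p pics; python3 - <<'E'
from cell import telemetry,cams,env
import cv2
for n in ("scene","top"):
    cv2.imwrite(f"pics/{n}0.png",cams.read_camera(n))
    c=cams.calibration(n);print(n,c)
print(cams.calibration("wrist"))
print(telemetry.get_obs())
E
```

```text
pics
scene {'K': array([[472.60405631,   0.        , 286.63662741],
       [  0.        , 472.60405631, 211.67951856],
       [  0.        ,   0.        ,   1.        ]]), 'origin': array([ 1.3433481 , -0.29639467,  0.81254577]), 'rotation': array([-1.30912517e+02,  6.73466757e-02,  6.86677661e+01])}
top {'K': array([[539.00087687,   0.        , 275.32268018],
       [  0.        , 539.00087687, 210.64761937],
       [  0.        ,   0.        ,   1.        ]]), 'origin': array([0.40973983, 0.01518002, 1.30871767]), 'rotation': array([-171.38362905,   -0.43947094,  -88.34565633])}
{'K': array([[325.1922621 ,   0.        , 280.08482442],
       [  0.        , 325.1922621 , 209.56980115],
       [  0.        ,   0.        ,   1.        ]]), 'hand_eye': array([[-2.28530552e-04, -9.52983015e-01, -3.03023632e-01,
         8.43040784e-02],
       [ 9.99999965e-01, -1.77333296e-04, -1.96469577e-04,
         4.17462345e-04],
       [ 1.33495990e-04, -3.03023666e-01,  9.52983022e-01,
        -1.62342784e-01],
       [ 0.00000000e+00,  0.00000000e+00,  0.00000000e+00,
         1.00000000e+00]])}
{'time_s': 0.1, 'qpos': array([-72.41611767,  18.43492452,  -4.01737933,  83.16750738,
         1.29450631,  78.54118082,  -3.2608141 ]), 'joint_velocities': array([ 0.0277983 , -0.05347983,  0.02621163, -0.1111246 , -0.00343044,
       -0.01622429, -0.06296458]), 'effort': array([-1.22176771e-04, -4.92572737e+01, -4.05762065e-01, -3.13399279e+01,
       -6.40523597e-02,  3.95397039e-02,  9.09859136e-05]), 'tool_pos': array([0.18749246, 0.62185482, 0.22157341]), 'tool_rot': array([-1.79901600e+02,  4.39137536e-03,  1.63226548e+02]), 'force': array([ 0.30581268,  0.08852141, -0.3817036 ]), 'wrist_torque': array([-0.03793146,  0.02570653,  0.00676827]), 'grasp_force': 0.0, 'grip_width': 0.08693612170523801}
```

View pics/top0.png

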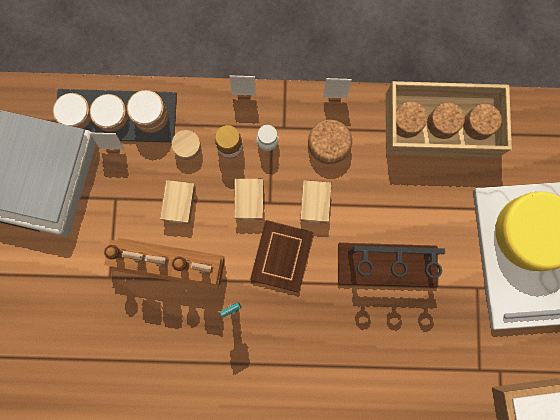

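View pics/scene0.png

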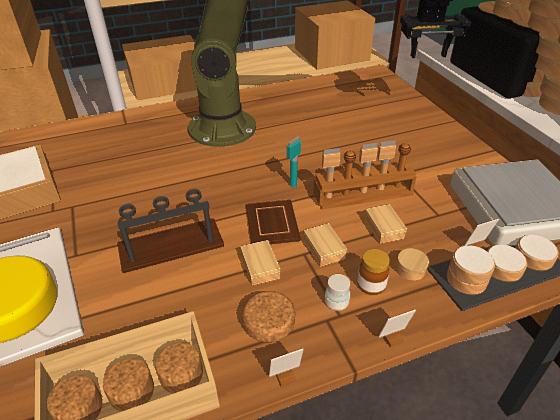

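```bash
cat > h.py <<'E'
import numpy as np,cv2
from scipy.spatial.transform import Rotation as R
from cell import telemetry,cams,env
def rot(r): return R.from_euler('xyz',r,degrees=True).as_matrix()
def rays(name,px,obs=None):
    c=cams.calibration(name);K=c['K'];p=np.atleast_2d(np.asarray(px,float))
    u=np.c_[(p[:,0]-K[0,2])/K[0,0],(p[:,1]-K[1,2])/K[1,1]]
    if name!='wrist': return c['origin'],np.c_[u,np.ones(len(u))]@rot(c['rotation']).T
    th=np.linalg.norm(u,axis=1,keepdims=True)
    d=np.c_[u/np.maximum(th,1e-9)*np.sin(th),np.cos(th)]
    H=c['hand_eye'];Rt=rot(obs['tool_rot'])
    return obs['tool_pos']+Rt@H[:3,3],d@(Rt@H[:3,:3]).T
def plane(name,px,z,obs=None):
    o,d=rays(name,px,obs);return o+d*((z-o[2])/d[:,2])[:,None]
def proj(name,P,obs=None):
    c=cams.calibration(name);K=c['K'];P=np.atleast_2d(P)
    if name!='wrist':
        q=(P-c['origin'])@rot(c['rotation']);u=q[:,:2]/q[:,2:]
    else:
        H=c['hand_eye'];q=((P-obs['tool_pos'])@rot(obs['tool_rot'])-H[:3,3])@H[:3,:3]
        s=np.linalg.norm(q[:,:2],axis=1);u=q[:,:2]/s[:,None]*np.arctan2(s,q[:,2])[:,None]
    return u*K[0,0]+K[:2,2]
def wrist(fn=None):
    o=telemetry.get_obs();im=cams.read_camera('wrist')
    if fn: cv2.imwrite(f'pics/{fn}.png',im)
    return o,im
def shift(o,dx,dy): # world -> tool x,y mm
    return rot(o['tool_rot']).T@np.array([dx,dy,0])*1000
E
python3 - <<'E'
from h import *
im=cv2.imread('pics/top0.png')
print('board corners approx',plane('top',[[264,222],[313,233],[299,293],[251,284]],.012).round(3))
print('rings',plane('top',[[365,268],[399,268],[433,270]],.13).round(3))
print('tools',plane('top',[[112,252],[131,256],[155,259],[180,264],[202,267]],.145).round(3))
print('turq',plane('top',[[230,310]],.12).round(3))
hsv=cv2.cvtColor(im,cv2.COLOR_BGR2HSV);print([hsv[y,x] for x,y in((178,202),(249,199),(316,201),(350,200),(276,240))])
cv2.imwrite('pics/c1.png',cv2.resize(im[225:335,90:300],None,fx=3.8,fy=3.8,interpolation=cv2.INTER_CUBIC))
E
```

```text
board corners approx [[ 0.578  0.038  0.012]
 [ 0.555 -0.082  0.012]
 [ 0.41  -0.051  0.012]
 [ 0.428  0.064  0.012]]
rings [[ 0.468 -0.188  0.13 ]
 [ 0.47  -0.262  0.13 ]
 [ 0.468 -0.336  0.13 ]]
tools [[0.486 0.36  0.145]
 [0.478 0.319 0.145]
 [0.473 0.267 0.145]
 [0.464 0.213 0.145]
 [0.459 0.165 0.145]]
turq [[0.369 0.103 0.12 ]]
[array([ 17, 105, 223], dtype=uint8), array([ 17, 105, 226], dtype=uint8), array([ 17, 106, 228], dtype=uint8), array([ 13, 144, 183], dtype=uint8), array([  9, 160,  86], dtype=uint8)]
```

View pics/c1.png

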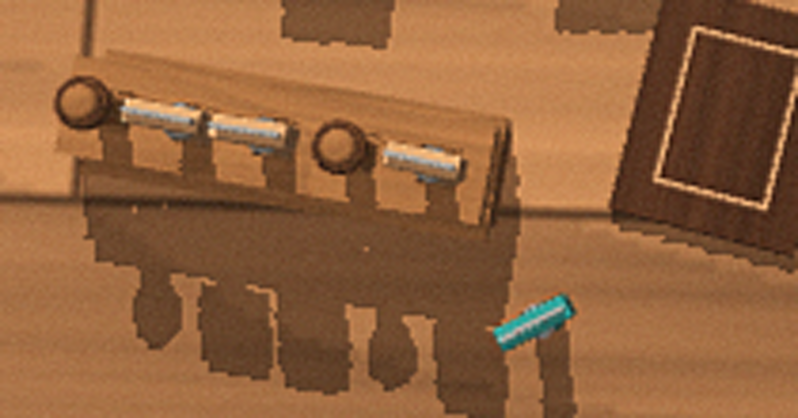

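Candidates for scrapers, by top-view pixels:
- (131,256), (155,259) and (202,267) have flat, pale-wood heads with blades and stand in the rack, so these are the ones meant.
- (112,252) and (180,264) are round dippers, which stay.
- (230,310) is the turquoise look-alike outside the rack, which stays.

The crop confirms this. There are three boxes, at (178,202), (249,199) and (316,201). Next I move over the rack for a close look.

>>> arm_command(series="-23.6 -17.2 -5 0 0;-23.6 -17.2 -5 0 0;-23.6 -17.2 -5 0 0;-23.6 -17.2 -5 0 0;-23.6 -17.2 -5 0 0;-23.6 -17.2 -5 0 0;-23.6 -17.2 -5 0 0;-23.6 -17.2 -5 0 0;-23.6 -17.2 -5 0 0;-23.6 -17.2 -5 0 0;-23.6 -17.2 -5 0 0;-23.6 -17.2 -5 0 0;-23.6 -17.2 -5 0 0;-23.6 -17.2 -5 0 0;-23.6 -17.2 -5 0 0;-23.6 -17.2 -5 0 0")

```text
time_s: 1.43
tool_pos: [0.4702, 0.2485, 0.3025]
tool_rot: [-180.0, -0.0, 163.2]
force: [-0.3, 1.1, -0.4]
grip_width: 0.0868
grasp_force: 0.0
```

>>> arm_command(series="0 0 0 .101 0;0 0 0 .101 0;0 0 0 .101 0;0 0 0 .101 0;0 0 0 .101 0;0 0 0 .101 0;0 0 0 .101 0;0 0 0 .101 0;0 0 0 .101 0;0 0 0 .101 0;0 0 0 .101 0;0 0 0 .101 0;0 0 0 .101 0;0 0 0 .101 0;0 0 0 0 0;0 0 0 0 0")

```text
time_s: 2.77
tool_pos: [0.4695, 0.2498, 0.3022]
tool_rot: [-180.0, 0.0, 82.4]
force: [0.4, 0.3, 1.2]
grip_width: 0.0868
grasp_force: 0.0
```

```bash
python3 - <<'E'
from h import *
o,im=wrist('w1');print(o['tool_pos'],o['tool_rot'],o['time_s'])
E
```

```text
[0.46952766 0.24979575 0.30222702] [-1.79971027e+02  2.21006081e-02  8.23714772e+01] 2.7667
```

View pics/w1.png

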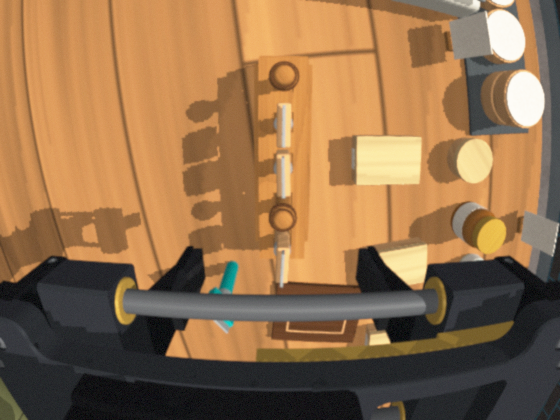

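The wrist view shows the row: dippers at (285,75) and (283,215), and scrapers at (284,125), (283,176) and (283,262). Now I measure the heads.

```bash
python3 - <<'E'
from h import *
im=cv2.imread('pics/w1.png');hsv=cv2.cvtColor(im,cv2.COLOR_BGR2HSV)
for y in (110,125,150,176,250,262,275): print(y,[tuple(int(v) for v in hsv[y,x]) for x in range(272,297,3)])
cv2.imwrite('pics/c2.png',cv2.resize(im[60:300,230:330],None,fx=2.5*2,fy=2.5,interpolation=cv2.INTER_CUBIC))
E
```

```text
110 [(15, 164, 222), (15, 162, 222), (15, 127, 175), (15, 102, 195), (20, 18, 213), (20, 104, 250), (20, 111, 250), (16, 159, 232), (15, 166, 224)]
125 [(15, 150, 139), (16, 28, 137), (15, 125, 179), (14, 92, 196), (19, 25, 217), (21, 110, 251), (18, 91, 240), (14, 124, 214), (15, 164, 223)]
150 [(15, 161, 225), (15, 164, 225), (15, 137, 169), (15, 133, 169), (15, 133, 172), (16, 134, 183), (15, 159, 225), (15, 163, 225), (14, 167, 211)]
176 [(15, 164, 216), (15, 160, 209), (15, 123, 182), (14, 68, 194), (17, 48, 225), (20, 109, 250), (16, 137, 239), (15, 163, 227), (15, 161, 223)]
250 [(15, 158, 214), (14, 52, 142), (15, 127, 221), (15, 112, 226), (14, 104, 218), (20, 108, 250), (14, 95, 219), (15, 161, 218), (16, 164, 230)]
262 [(15, 149, 147), (14, 146, 194), (15, 127, 183), (14, 44, 187), (18, 75, 239), (20, 112, 249), (16, 143, 235), (16, 146, 237), (16, 142, 242)]
275 [(14, 145, 183), (15, 130, 149), (15, 123, 187), (21, 13, 191), (19, 100, 248), (18, 122, 244), (16, 144, 235), (16, 145, 235), (16, 145, 237)]
```

View pics/c2.png

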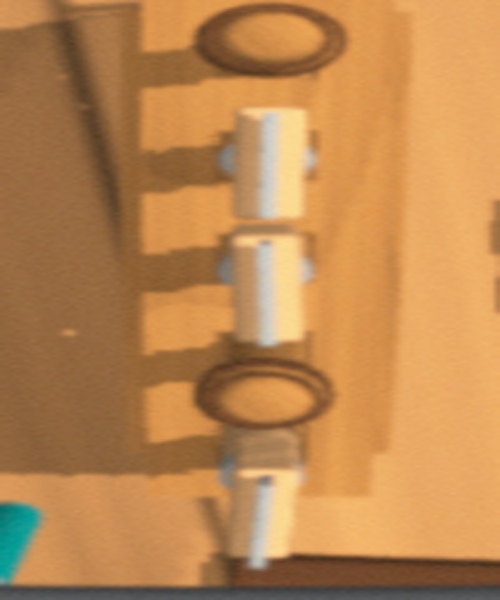

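```bash
python3 - <<'E'
from h import *
im=cv2.imread('pics/w1.png');o=telemetry.get_obs()
o=dict(tool_pos=np.array([0.46952766,0.24979575,0.30222702]),tool_rot=np.array([-179.971,.0221,82.371]))
for c in ([277.2,290.4,103.2,147.2],[276.6,290.4,153,198],[275.6,289,247,283]):
    q=[[c[0],c[2]],[c[1],c[2]],[c[1],c[3]],[c[0],c[3]]]
    P=plane('wrist',q,.148,o);m=P.mean(0)
    w=[np.linalg.norm(P[1]-P[0]),np.linalg.norm(P[2]-P[1])]
    print(m.round(4),np.array(w).round(4),'tool rel',shift(o,m[0]-o['tool_pos'][0],m[1]-o['tool_pos'][1]).round(1))
P=plane('wrist',[[285,75],[283,215]],.128,o);print(P.round(4))
T=plane('wrist',[[284.5,125],[282.5,265]],.148,o);d=T[0]-T[1];print(np.degrees(np.arctan2(d[1],d[0])))
E
```

```text
[0.4817 0.3176 0.148 ] [0.0126 0.043 ] tool rel [68.8  3.  -0. ]
[0.4748 0.2679 0.148 ] [0.0135 0.0458] tool rel [18.7  2.8 -0. ]
[0.4606 0.1696 0.148 ] [0.0143 0.0446] tool rel [-80.6   1.8   0. ]
[[0.4898 0.3681 0.128 ]
 [0.4682 0.2206 0.128 ]]
81.73563944724732
```

>>> arm_command(series="-31 4 0 0 0;-31 4 0 0 0;-31 4 0 0 0;-31 4 0 0 0;-31 4 0 0 0;-31 4 0 0 0;-31 4 0 0 0;-31 4 0 0 0;-31 4 0 0 0;-31 4 0 0 0;-31 4 0 0 0;-31 4 0 0 0;-31 4 0 0 0;-31 4 0 0 0;-31 4 0 0 0;-31 4 0 0 0;0 0 0 0 0;0 0 0 0 0;0 0 0 0 0")

```text
time_s: 4.4
tool_pos: [0.466, -0.2496, 0.3023]
tool_rot: [-180.0, -0.0, 82.3]
force: [-0.5, 0.4, 0.5]
grip_width: 0.0869
grasp_force: 0.0
```

```bash
python3 - <<'E'
from h import *
o,im=wrist('w2');print(o['tool_pos'],o['tool_rot'],o['time_s'])
print(proj('wrist',[[.468,-.188,.13],[.47,-.262,.13],[.468,-.336,.13]],o))
np.save('w2.npy',np.r_[o['tool_pos'],o['tool_rot']])
E
```

```text
[ 0.46597569 -0.24958272  0.30232325] [-1.79974136e+02 -3.68002010e-02  8.22907228e+01] 4.4
[[274.50137897 131.81317031]
 [285.89332412 200.38932191]
 [292.42337789 262.05301761]]
```

View pics/w2.png

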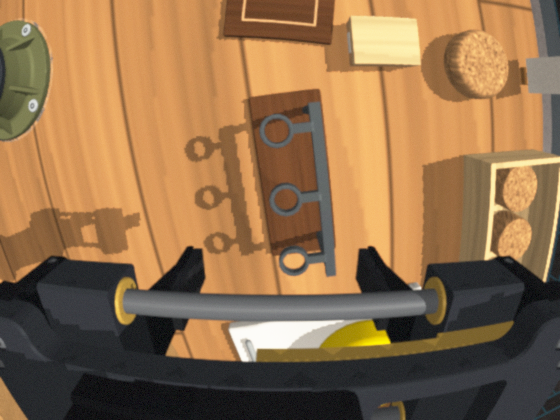

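```bash
python3 - <<'E'
from h import *
im=cv2.imread('pics/w2.png');a=np.load('w2.npy');o=dict(tool_pos=a[:3],tool_rot=a[3:])
hsv=cv2.cvtColor(im,cv2.COLOR_BGR2HSV)
print([tuple(int(v) for v in hsv[130,x]) for x in range(255,300,3)])
m=((hsv[...,1]<85)&(hsv[...,2]<125)).astype(np.uint8)
m[280:]=0
cs,h=cv2.findContours(m,cv2.RETR_CCOMP,cv2.CHAIN_APPROX_NONE)
cam=rays('wrist',[[0,0]],o)[0];C=[]
for c,hh in zip(cs,h[0]):
    A=cv2.contourArea(c)
    if hh[3]>=0 and A>200:
        M=cv2.moments(c);p=[M['m10']/A,M['m01']/A];
        P=plane('wrist',[p],.130,o)[0]; d=(P-cam);P2=P[:2]+.006*d[:2]/abs(d[2])
        e=plane('wrist',c[:,0].astype(float),.130,o)
        print(np.round(p,1),A,P.round(4),P2.round(4),np.ptp(e,0)[:2].round(4));C.append(P2)
C=np.array(C);C=C[np.argsort(-C[:,1])];print(np.diff(C,axis=0),np.linalg.norm(np.diff(C,axis=0),axis=1))
d=C[0]-C[-1];print(np.degrees(np.arctan2(d[1],d[0])))
cv2.imwrite('pics/c3.png',cv2.resize(im[95:285,240:345],None,fx=3.1,fy=3.1,interpolation=cv2.INTER_CUBIC))
E
```

```text
[(12, 159, 117), (12, 143, 116), (84, 12, 106), (11, 69, 103), (12, 159, 122), (12, 155, 127), (12, 154, 134), (12, 153, 128), (12, 161, 128), (12, 164, 132), (12, 165, 125), (11, 128, 98), (84, 12, 105), (86, 17, 106), (100, 15, 104)]
[293.4 260.3] 341.0 [ 0.4694 -0.3339  0.13  ] [ 0.4693 -0.337 ] [0.0279 0.0243]
[285.6 198.9] 395.0 [ 0.4699 -0.2604  0.13  ] [ 0.4698 -0.262 ] [0.0259 0.0248]
[276.4 130.3] 490.0 [ 0.4702 -0.1867  0.13  ] [ 0.47   -0.1871] [0.0262 0.0263]
[[-0.00024805 -0.07497447]
 [-0.00051143 -0.07490281]] [0.07497488 0.07490455]
89.70966764071817
```

>>> arm_command(series="29.6 -4.4 0 .01 0;29.6 -4.4 0 0 0;29.6 -4.4 0 0 0;29.6 -4.4 0 0 0;29.6 -4.4 0 0 0;29.6 -4.4 0 0 0;29.6 -4.4 0 0 0;29.6 -4.4 0 0 0;29.6 -4.4 0 0 0;29.6 -4.4 0 0 0;29.6 -4.4 0 0 0;29.6 -4.4 0 0 0;29.6 -4.4 0 0 0;29.6 -4.4 0 0 0;0 0 20 0 0;0 0 20 0 0;0 0 20 0 0;0 0 0 0 0;0 0 0 0 0")

```text
time_s: 6.03
tool_pos: [0.4637, 0.1696, 0.2421]
tool_rot: [-179.9, 0.1, 81.8]
force: [-0.4, -0.6, 1.1]
grip_width: 0.0871
grasp_force: 0.0
```

```bash
python3 - <<'E'
from h import *
o,im=wrist('w3');p=o['tool_pos'];print(p,o['tool_rot'],shift(o,.4606-p[0],.1694-p[1]).round(1))
c=proj('wrist',[[.4606,.1694,.148]],o)[0];print(c);x,y=c.astype(int)
cv2.imwrite('pics/c4.png',cv2.resize(im[y-75:y+75,x-100:x+100],None,fx=3,fy=3,interpolation=cv2.INTER_CUBIC));print(x,y)
E
```

```text
[0.46368702 0.16961027 0.24213619] [-1.79908560e+02  5.50558509e-02  8.17963985e+01] [-0.6 -3.   0. ]
[277.20931109 213.27805053]
277 213
```

View pics/c4.png

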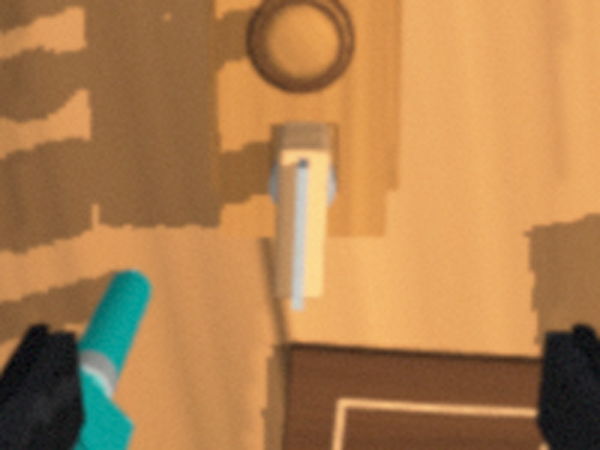

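>>> arm_command(series="-0.6 -3 0 0 0;0 0 16 0 0;0 0 16 0 0;0 0 16 0 0;0 0 16 0 0;0 0 16 0 0;0 0 16 0 0;0 0 16 0 0;0 0 8 0 0;0 0 8 0 0;0 0 0 0 0;0 0 0 0 255;0 0 0 0 255;0 0 0 0 255;0 0 0 0 255;0 0 0 0 255;0 0 0 0 255;0 0 0 0 255;0 0 0 0 255;0 0 0 0 255", squeeze=25)

```text
time_s: 7.75
tool_pos: [0.4619, 0.1686, 0.1146]
tool_rot: [180.0, -0.0, 81.6]
force: [0.3, -0.2, -0.6]
grip_width: 0.0352
grasp_force: 0.0
```

>>> arm_command(series="0 0 0 0 255;0 0 0 0 255;0 0 0 0 255;0 0 -5 0 255;0 0 -10 0 255;0 0 -15 0 255;0 0 -20 0 255;0 0 -20 0 255;0 0 -20 0 255;0 0 -20 0 255;0 0 -20 0 255;0 0 -20 0 255;0 0 -20 0 255;0 0 0 0 255;0 0 0 0 255")

```text
time_s: 9.0
tool_pos: [0.4625, 0.1687, 0.286]
tool_rot: [179.9, -0.1, 81.6]
force: [-0.0, 0.8, -0.9]
grip_width: 0.0139
grasp_force: 25.0
```

>>> arm_command(series="-20 3.2 0 0 255;-31.2 5 0 0 255;-31.2 5 0 0 255;-31.2 5 0 0 255;-31.2 5 0 0 255;-31.2 5 0 0 255;-31.2 5 0 0 255;-31.2 5 0 0 255;-31.2 5 0 0 255;-31.2 5 0 0 255;-31.2 5 0 0 255;-31.2 5 0 0 255;-31.2 5 0 0 255;-31.2 5 0 0 255;-31.2 5 0 0 255;-31.2 5 0 0 255;-11.6 2 10 0 255;0 0 10 0 255;0 0 0 0 255;0 0 0 0 255")

```text
time_s: 10.67
tool_pos: [0.4682, -0.3354, 0.2629]
tool_rot: [-179.8, -0.1, 81.7]
force: [-0.1, 0.7, -1.2]
grip_width: 0.0136
grasp_force: 25.0
```

```bash
python3 - <<'E'
from h import *
o,im=wrist('w4');p=o['tool_pos'];print(p,o['tool_rot'],o['grip_width'],shift(o,.4693-p[0],-.3376-p[1]).round(1))
c=proj('wrist',[[.4693,-.337,.13],[p[0],p[1],p[2]-.105]],o);print(c);x,y=c[0].astype(int)
y=max(75,y);cv2.imwrite('pics/c5.png',cv2.resize(im[y-75:y+75,x-100:x+100],None,fx=3.5,fy=3.5,interpolation=cv2.INTER_CUBIC));print(x,y)
np.save('w4.npy',np.r_[o['tool_pos'],o['tool_rot']])
E
```

```text
[ 0.46822939 -0.33544674  0.26294029] [-1.79831989e+02 -1.21604909e-01  8.17031460e+01] 0.013587934121632186 [-2.   1.4 -0. ]
[[282.37105438 201.50651695]
 [281.00673849 208.95543615]]
282 201
```

View pics/c5.png

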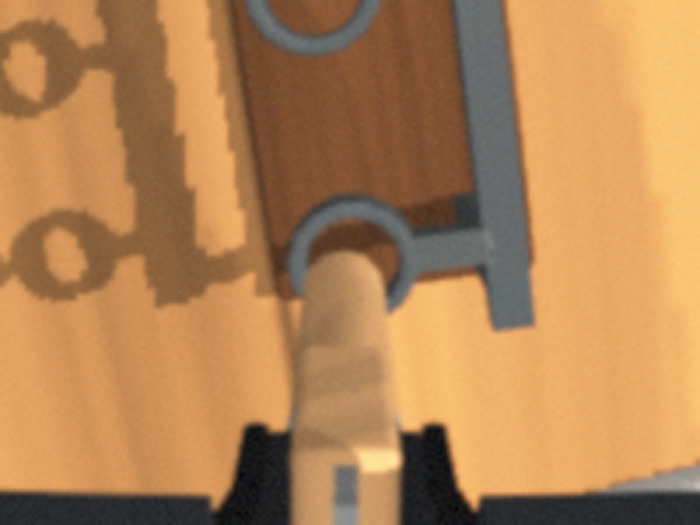

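The handle's end shows at crop (344,285), with the ring centred near (353,261). I correct by about -1 and +2 mm and lower it in.

>>> arm_command(series="-1 2 0 0 255;0 0 0 0 255;0 0 8 0 255;0 0 8 0 255;0 0 8 0 255;0 0 8 0 255;0 0 8 0 255;0 0 8 0 255;0 0 8 0 255;0 0 0 0 255;0 0 0 0 255")

```text
time_s: 11.63
tool_pos: [0.4701, -0.3385, 0.208]
tool_rot: [-179.9, -0.0, 81.6]
force: [0.7, -0.1, -1.2]
grip_width: 0.0137
grasp_force: 25.0
```

>>> arm_command(series="0 0 8 0 255;0 0 8 0 255;0 0 8 0 255;0 0 8 0 255;0 0 8 0 255;0 0 8 0 255;0 0 8 0 255;0 0 7 0 255;0 0 3 0 255;0 0 0 0 255;0 0 0 0 255")

```text
time_s: 12.55
tool_pos: [0.4704, -0.3388, 0.1425]
tool_rot: [-180.0, 0.0, 81.6]
force: [0.4, 0.9, -1.6]
grip_width: 0.0137
grasp_force: 25.0
```

>>> arm_command(series="0 0 3 0 255;0 0 2 0 255;0 0 0 0 255;0 0 0 0 100;0 0 0 0 100;0 0 0 0 0;0 0 0 0 0;0 0 0 0 0;0 0 0 0 0;0 0 0 0 0;0 0 -10 0 0;0 0 -20 0 0;0 0 -25 0 0;0 0 -25 0 0;0 0 -25 0 0;0 0 -25 0 0;0 0 -20 0 0;0 0 0 0 0;0 0 0 0 0")

```text
time_s: 14.13
tool_pos: [0.4708, -0.3393, 0.2892]
tool_rot: [179.8, 0.0, 81.6]
force: [0.3, 0.4, -0.3]
grip_width: 0.0867
grasp_force: 0.0
```

```bash
python3 - <<'E'
from h import *
o,im=wrist('w5');p=o['tool_pos'];print(p,o['tool_rot'],o['force'])
x,y=282,230
cv2.imwrite('pics/c6.png',cv2.resize(im[y-100:y+50,x-100:x+100],None,fx=3,fy=3,interpolation=cv2.INTER_CUBIC))
print(shift(o,.4748-p[0],.2679-p[1]))
E
```

```text
[ 0.47079085 -0.33932287  0.28923026] [1.79835080e+02 3.58216908e-02 8.16181474e+01] [ 0.34647475  0.44816288 -0.27193334]
[601.32114625 -84.54693197  -0.61931212]
```

View pics/c6.png

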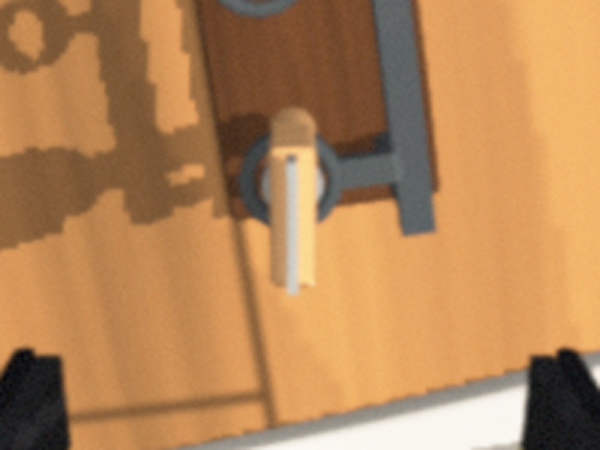

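>>> arm_command(series="20 -2.8 0 0 0;31 -4.4 0 0 0;31 -4.4 0 0 0;31 -4.4 0 0 0;31 -4.4 0 0 0;31 -4.4 0 0 0;31 -4.4 0 0 0;31 -4.4 0 0 0;31 -4.4 0 0 0;31 -4.4 0 0 0;31 -4.4 0 0 0;31 -4.4 0 0 0;31 -4.4 0 0 0;31 -4.4 0 0 0;31 -4.4 0 0 0;31 -4.4 0 0 0;31 -4.4 0 0 0;31 -4.4 0 0 0;31 -4.4 0 0 0;23.3 -2.5 0 0 0")

```text
time_s: 15.85
tool_pos: [0.4727, 0.2713, 0.2859]
tool_rot: [-179.9, 0.1, 81.8]
force: [0.3, 0.2, -0.1]
grip_width: 0.087
grasp_force: 0.0
```

>>> arm_command(series="0 0 0 0 0;0 0 15 0 0;0 0 15 0 0;0 0 15 0 0;0 0 0 0 0;0 0 0 0 0")

```text
time_s: 16.35
tool_pos: [0.4735, 0.2675, 0.2412]
tool_rot: [-179.9, 0.1, 81.6]
force: [-0.9, -0.7, 0.5]
grip_width: 0.0871
grasp_force: 0.0
```

```bash
cat > head.py <<'E'
from h import *
import sys
X,Y=map(float,sys.argv[1:3])
o,im=wrist();p=o['tool_pos'];print(p.round(4),o['tool_rot'].round(2),shift(o,X-p[0],Y-p[1]).round(1))
c=proj('wrist',[[X,Y,.148]],o)[0].astype(int);print('pred',c)
# pale head top + blade: hue>=18 & bright or low sat & bright
x0,y0=c-[35,45];r=im[y0:y0+90,x0:x0+70];h=cv2.cvtColor(r,cv2.COLOR_BGR2HSV)
m=(((h[...,0]>=18)&(h[...,1]<125)&(h[...,2]>235))|((h[...,1]<90)&(h[...,2]>165))).astype(np.uint8)
cs,_=cv2.findContours(m,cv2.RETR_EXTERNAL,cv2.CHAIN_APPROX_NONE)
for k in sorted(cs,key=cv2.contourArea)[-2:]:
    q=cv2.minAreaRect((k[:,0]+[x0,y0]).astype(np.float32));P=plane('wrist',[q[0]],.148,o)[0]
    print(np.round(q[0],1),np.round(q[1],1),q[2],cv2.contourArea(k),P.round(4))
E
python3 head.py .4748 .2679
```

```text
[0.4735 0.2675 0.2412] [-1.7987e+02  1.4000e-01  8.1600e+01] [ 0.6  1.3 -0. ]
pred [282 212]
[284. 173.] [12. 10.] 90.0 103.0 [0.4808 0.3002 0.148 ]
[285.8 212.6] [52.3 15.4] 85.13549041748047 479.5 [0.4775 0.267  0.148 ]
```

>>> arm_command(series="0.6 2 0 0 0;0 0 16 0 0;0 0 16 0 0;0 0 16 0 0;0 0 16 0 0;0 0 16 0 0;0 0 16 0 0;0 0 16 0 0;0 0 8 0 0;0 0 7 0 0;0 0 0 0 0;0 0 0 0 255;0 0 0 0 255;0 0 0 0 255;0 0 0 0 255;0 0 0 0 255;0 0 0 0 255;0 0 0 0 255;0 0 0 0 255;0 0 0 0 255", squeeze=25)

```text
time_s: 18.07
tool_pos: [0.4763, 0.2688, 0.1156]
tool_rot: [180.0, -0.0, 81.6]
force: [0.3, 0.4, -1.1]
grip_width: 0.0352
grasp_force: 0.0
```

>>> arm_command(series="0 0 0 0 255;0 0 0 0 255;0 0 0 0 255;0 0 -5 0 255;0 0 -10 0 255;0 0 -15 0 255;0 0 -20 0 255;0 0 -20 0 255;0 0 -20 0 255;0 0 -20 0 255;0 0 -20 0 255;0 0 -20 0 255;0 0 -20 0 255;0 0 0 0 255;0 0 0 0 255")

```text
time_s: 19.32
tool_pos: [0.4769, 0.269, 0.2871]
tool_rot: [179.9, -0.1, 81.6]
force: [-0.4, 0.4, -2.0]
grip_width: 0.0137
grasp_force: 24.9
```

```bash
python3 - <<'E'
from h import *
o=telemetry.get_obs();p=o['tool_pos'];print(p,shift(o,.4706-p[0],-.2635-p[1]))
E
```

```text
[0.47690888 0.26902557 0.28705775] [-527.76639667   71.3087122    -0.99203592]
```

>>> arm_command(series="-20 2.7 0 0 255;-31 4.2 0 0 255;-31 4.2 0 0 255;-31 4.2 0 0 255;-31 4.2 0 0 255;-31 4.2 0 0 255;-31 4.2 0 0 255;-31 4.2 0 0 255;-31 4.2 0 0 255;-31 4.2 0 0 255;-31 4.2 0 0 255;-31 4.2 0 0 255;-31 4.2 0 0 255;-31 4.2 0 0 255;-31 4.2 0 0 255;-31 4.2 0 0 255;-31 4.2 0 0 255;-9.5 1.2 10 0 255;0 0 10 0 255;0 0 0 0 255")

```text
time_s: 20.98
tool_pos: [0.4684, -0.2605, 0.2623]
tool_rot: [-179.7, -0.1, 81.6]
force: [-0.1, 0.9, -2.6]
grip_width: 0.0137
grasp_force: 24.9
```

```bash
cat > ringv.py <<'E'
from h import *
import sys
X,Y=map(float,sys.argv[1:3])
o,im=wrist();p=o['tool_pos'];print(p.round(4),o['tool_rot'].round(2),o['grip_width'],shift(o,X-p[0],Y-p[1]).round(1))
Rt=rot(o['tool_rot']);c=proj('wrist',[[X,Y,.13],p+Rt@[0,0,.105],p+Rt@[0,10*.001,.105]],o);x,y=c[0].astype(int)
f=lambda q:((q-[x-100,y-75])*3.5).round(0)
print('crop: ring pred',f(c[0]),'handle end pred',f(c[1]),'r',(c[2]-c[1])*3.5)
v=im[y-75:y+75,x-100:x+100];h=cv2.cvtColor(v,cv2.COLOR_BGR2HSV)
cv2.imwrite(f'pics/{sys.argv[3]}.png',cv2.resize(v,None,fx=3.5,fy=3.5,interpolation=cv2.INTER_CUBIC))
E
python3 ringv.py .4698 -.262 c7
```

```text
[ 0.4684 -0.2605  0.2623] [-1.7968e+02 -6.0000e-02  8.1550e+01] 0.013677529019114025 [-1.2  1.6 -0. ]
crop: ring pred [350. 264.] handle end pred [342. 289.] r [ 4.05848443e+01 -6.95282667e-03]
```

View pics/c7.png

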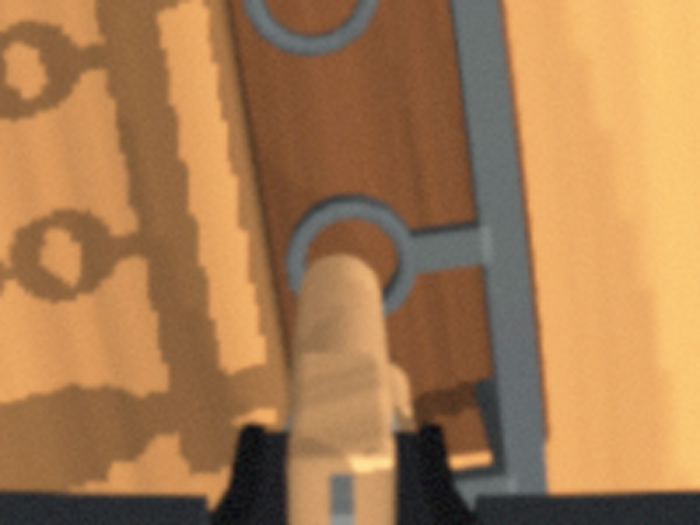

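>>> arm_command(series="0 0 0 0 255;0 0 0 0 255;0 0 0 0 255")

```text
time_s: 21.28
tool_pos: [0.4708, -0.2603, 0.2659]
tool_rot: [180.0, -0.0, 81.8]
force: [-0.8, -0.2, -1.4]
grip_width: 0.014
grasp_force: 24.9
```

>>> arm_command(series="0 0 8 0 255;0 0 8 0 255;0 0 8 0 255;0 0 8 0 255;0 0 8 0 255;0 0 8 0 255;0 0 8 0 255;0 0 0 0 255;0 0 0 0 255")

```text
time_s: 22.03
tool_pos: [0.4699, -0.2613, 0.209]
tool_rot: [-179.9, 0.0, 81.6]
force: [-0.6, 0.9, -0.5]
grip_width: 0.0139
grasp_force: 24.9
```

>>> arm_command(series="0 0 8 0 255;0 0 8 0 255;0 0 8 0 255;0 0 8 0 255;0 0 8 0 255;0 0 8 0 255;0 0 8 0 255;0 0 8 0 255;0 0 4 0 255;0 0 0 0 255;0 0 0 0 255")

```text
time_s: 22.95
tool_pos: [0.4702, -0.2615, 0.1414]
tool_rot: [-180.0, 0.0, 81.6]
force: [0.4, 0.1, -1.5]
grip_width: 0.0141
grasp_force: 24.9
```

>>> arm_command(series="0 0 3 0 255;0 0 1 0 255;0 0 0 0 255;0 0 0 0 100;0 0 0 0 100;0 0 0 0 0;0 0 0 0 0;0 0 0 0 0;0 0 0 0 0;0 0 0 0 0;0 0 -10 0 0;0 0 -20 0 0;0 0 -25 0 0;0 0 -25 0 0;0 0 -25 0 0;0 0 -25 0 0;0 0 -20 0 0;0 0 0 0 0;0 0 0 0 0;0 0 0 0 0")

```text
time_s: 24.62
tool_pos: [0.4699, -0.2613, 0.2873]
tool_rot: [-180.0, -0.0, 81.6]
force: [0.2, -0.9, -0.7]
grip_width: 0.0871
grasp_force: 0.0
```

```bash
python3 - <<'E'
from h import *
o,im=wrist('w6');p=o['tool_pos'];print(p,o['tool_rot'],o['force'])
print(shift(o,.4817-p[0],.3176-p[1]),proj('wrist',[[.4698,-.262,.13],[.4693,-.337,.13]],o))
E
```

```text
[ 0.46991418 -0.26132634  0.2872833 ] [-1.79978513e+02 -2.16353319e-02  8.16287404e+01] [ 0.22860374 -0.87634641 -0.67354153]
[ 5.74473980e+02 -7.26236901e+01  2.44161262e-01] [[280.6106392  193.94340138]
 [290.11700309 259.7485263 ]]
```

>>> arm_command(series="20 -2.5 0 0 0;31 -3.9 0 0 0;31 -3.9 0 0 0;31 -3.9 0 0 0;31 -3.9 0 0 0;31 -3.9 0 0 0;31 -3.9 0 0 0;31 -3.9 0 0 0;31 -3.9 0 0 0;31 -3.9 0 0 0;31 -3.9 0 0 0;31 -3.9 0 0 0;31 -3.9 0 0 0;31 -3.9 0 0 0;31 -3.9 0 0 0;31 -3.9 0 0 0;31 -3.9 0 0 0;31 -3.9 0 0 0;27.5 -3.8 0 0 0;0 0 0 0 0")

```text
time_s: 26.33
tool_pos: [0.479, 0.3244, 0.2849]
tool_rot: [-179.8, 0.0, 82.1]
force: [-2.0, 0.7, -0.8]
grip_width: 0.0872
grasp_force: 0.0
```

>>> arm_command(series="0 0 0 0 0;0 0 15 0 0;0 0 15 0 0;0 0 15 0 0;0 0 0 0 0;0 0 0 0 0;0 0 0 0 0;0 0 0 0 0;0 0 0 0 0")

```text
time_s: 27.08
tool_pos: [0.4825, 0.3176, 0.2437]
tool_rot: [179.9, -0.1, 81.6]
force: [-0.6, 0.9, -0.1]
grip_width: 0.0867
grasp_force: 0.0
```

```bash
python3 head.py .4817 .3176
```

```text
[0.4825 0.3176 0.2437] [ 1.7993e+02 -8.0000e-02  8.1620e+01] [-0.1 -0.8 -0. ]
pred [279 212]
[278. 190.] [0. 0.] 0.0 0.0 [0.4832 0.3368 0.148 ]
[283.2 213.1] [51.3 15.4] 86.42366790771484 446.5 [0.4846 0.3165 0.148 ]
```

>>> arm_command(series="-0.5 1.2 0 0 0;0 0 16 0 0;0 0 16 0 0;0 0 16 0 0;0 0 16 0 0;0 0 16 0 0;0 0 16 0 0;0 0 16 0 0;0 0 10 0 0;0 0 7 0 0;0 0 0 0 0;0 0 0 0 255;0 0 0 0 255;0 0 0 0 255;0 0 0 0 255;0 0 0 0 255;0 0 0 0 255;0 0 0 0 255;0 0 0 0 255;0 0 0 0 255", squeeze=25)

```text
time_s: 28.8
tool_pos: [0.4831, 0.3169, 0.1136]
tool_rot: [180.0, -0.0, 81.6]
force: [-0.5, 0.6, 0.1]
grip_width: 0.0347
grasp_force: 0.0
```

>>> arm_command(series="0 0 0 0 255;0 0 0 0 255;0 0 0 0 255;0 0 -5 0 255;0 0 -10 0 255;0 0 -15 0 255;0 0 -20 0 255;0 0 -20 0 255;0 0 -20 0 255;0 0 -20 0 255;0 0 -20 0 255;0 0 -20 0 255;0 0 -20 0 255;0 0 0 0 255;0 0 0 0 255;0 0 0 0 255;0 0 0 0 255")

```text
time_s: 30.22
tool_pos: [0.4824, 0.3165, 0.2822]
tool_rot: [-179.9, 0.1, 81.6]
force: [-0.4, -1.0, -2.0]
grip_width: 0.0137
grasp_force: 24.9
```

```bash
python3 - <<'E'
from h import *
o=telemetry.get_obs();p=o['tool_pos'];print(p,shift(o,.471-p[0],-.187-p[1]))
E
```

```text
[0.48239842 0.31649059 0.2821572 ] [-499.79569607   61.93860507    0.75407496]
```

>>> arm_command(series="-20 2.5 0 0 255;-31 3.85 0 0 255;-31 3.85 0 0 255;-31 3.85 0 0 255;-31 3.85 0 0 255;-31 3.85 0 0 255;-31 3.85 0 0 255;-31 3.85 0 0 255;-31 3.85 0 0 255;-31 3.85 0 0 255;-31 3.85 0 0 255;-31 3.85 0 0 255;-31 3.85 0 0 255;-31 3.85 0 0 255;-31 3.85 0 0 255;-31 3.85 0 0 255;-15.3 1.7 10 0 255;0 0 6 0 255;0 0 0 0 255;0 0 0 0 255")

```text
time_s: 31.88
tool_pos: [0.4712, -0.1856, 0.2665]
tool_rot: [-179.9, -0.0, 81.7]
force: [0.3, -0.6, -0.4]
grip_width: 0.0137
grasp_force: 24.9
```

>>> arm_command(series="0 0 0 0 255;0 0 0 0 255;0 0 0 0 255;0 0 0 0 255;0 0 0 0 255")

```text
time_s: 32.3
tool_pos: [0.4718, -0.1868, 0.2678]
tool_rot: [180.0, -0.0, 81.7]
force: [-0.3, 0.7, -1.1]
grip_width: 0.0137
grasp_force: 24.9
```

```bash
python3 ringv.py .470 -.1871 c8
```

```text
[ 0.4718 -0.1868  0.2678] [ 1.7997e+02 -1.0000e-02  8.1680e+01] 0.013705305923771584 [-0.6 -1.7 -0. ]
crop: ring pred [353. 263.] handle end pred [359. 296.] r [ 4.05844907e+01 -6.92146419e-03]
```

View pics/c8.png

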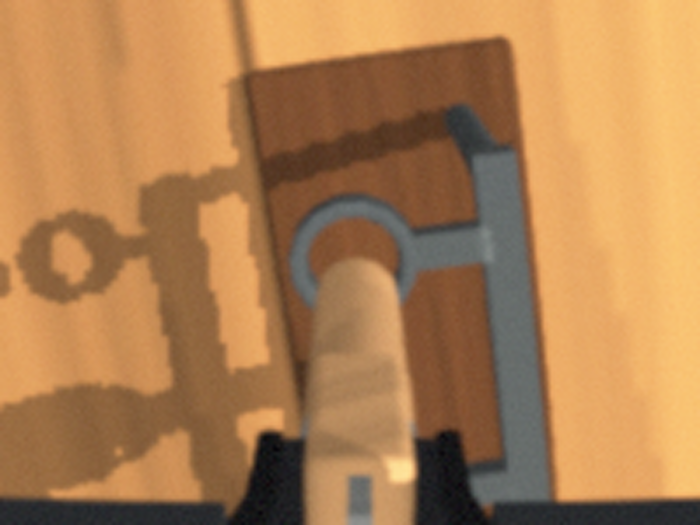

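>>> arm_command(series="0.3 -1 0 0 255;0 0 8 0 255;0 0 8 0 255;0 0 8 0 255;0 0 8 0 255;0 0 8 0 255;0 0 8 0 255;0 0 8 0 255;0 0 0 0 255;0 0 0 0 255;0 0 0 0 255")

```text
time_s: 33.27
tool_pos: [0.4709, -0.1868, 0.2118]
tool_rot: [180.0, 0.0, 81.6]
force: [0.7, -0.9, -0.7]
grip_width: 0.0137
grasp_force: 24.9
```

>>> arm_command(series="0 0 8 0 255;0 0 8 0 255;0 0 8 0 255;0 0 8 0 255;0 0 8 0 255;0 0 8 0 255;0 0 8 0 255;0 0 8 0 255;0 0 4 0 255;0 0 3 0 255;0 0 0 0 255;0 0 0 0 255;0 0 0 0 255")

```text
time_s: 34.35
tool_pos: [0.471, -0.1868, 0.1409]
tool_rot: [180.0, -0.0, 81.6]
force: [-0.7, 0.2, -1.1]
grip_width: 0.0137
grasp_force: 24.9
```

>>> arm_command(series="0 0 3 0 255;0 0 1 0 255;0 0 0 0 255;0 0 0 0 100;0 0 0 0 100;0 0 0 0 0;0 0 0 0 0;0 0 0 0 0;0 0 0 0 0;0 0 0 0 0;0 0 -10 0 0;0 0 -20 0 0;0 0 -25 0 0;0 0 -25 0 0;0 0 -25 0 0;0 0 -25 0 0;0 0 -25 0 0;0 0 0 0 0;0 0 0 0 0;0 0 0 0 0")

```text
time_s: 36.02
tool_pos: [0.4704, -0.1866, 0.2914]
tool_rot: [-180.0, -0.0, 81.6]
force: [-0.1, -0.7, -0.7]
grip_width: 0.087
grasp_force: 0.0
```

```bash
cat > boxes.py <<'E'
from h import *
import sys
def boxes(name,im,z,o=None,draw=None,amin=300):
    h=cv2.cvtColor(im,cv2.COLOR_BGR2HSV)
    m=((h[...,0]>=15)&(h[...,0]<=28)&(h[...,1]>60)&(h[...,1]<130)&(h[...,2]>200)).astype(np.uint8)
    m=cv2.morphologyEx(m,cv2.MORPH_OPEN,np.ones((3,3)))
    out=[]
    for k in cv2.findContours(m,cv2.RETR_EXTERNAL,cv2.CHAIN_APPROX_NONE)[0]:
        if cv2.contourArea(k)<amin: continue
        P=plane(name,k[:,0].astype(float),z,o)[:,:2]
        c,(w,l),a=cv2.minAreaRect((P*1000).astype(np.float32))
        if w>l: w,l,a=l,w,a-90
        yaw=(a+90+90)%180-90
        M=cv2.moments(k);out.append((np.round([M['m10']/M['m00'],M['m01']/M['m00']],0),np.round(c,1),round(w,1),round(l,1),round(yaw,1),cv2.contourArea(k)))
    return out
def outline(name,im,z,roi,o=None):
    x0,y0,x1,y1=roi;h=cv2.cvtColor(im,cv2.COLOR_BGR2HSV)
    m=np.zeros(im.shape[:2],np.uint8);m[y0:y1,x0:x1]=(h[y0:y1,x0:x1,2]>150)*1
    k=max(cv2.findContours(m,cv2.RETR_EXTERNAL,cv2.CHAIN_APPROX_NONE)[0],key=lambda c:cv2.contourArea(cv2.convexHull(c)))
    P=plane(name,k[:,0].astype(float),z,o)[:,:2]
    return cv2.minAreaRect((P*1000).astype(np.float32))
if __name__=='__main__':
    o=telemetry.get_obs();print(o['tool_pos'],o['tool_rot'],o['time_s'])
    im=cams.read_camera('top');cv2.imwrite('pics/top1.png',im)
    for b in boxes('top',im,.036): print(*b)
    print('outline0',outline('top',cv2.imread('pics/top0.png'),.012,(257,230,307,285)))
E
python3 boxes.py
```

```text
[ 0.470375   -0.18664393  0.29141216] [-1.79988426e+02 -2.03523468e-02  8.16301352e+01] 36.0167
[316. 200.] [630.8 -84.9] 66.7 94.6 -2.8 1013.5
[177. 201.] [620.  247.9] 67.1 94.8 -5.3 1020.5
[248. 198.] [631.7  77.1] 66.8 92.4 1.7 1029.0
[185. 143.] [762.6 234.1] 65.2 65.9 -88.2 556.0
[453. 130.] [ 854.  -415.7] 165.3 288.6 89.8 644.5
outline0 ((498.1487121582031, -7.20751953125), (73.77420043945312, 102.35967254638672), 77.26927185058594)
```

>>> arm_command(series="30 .2 0 0 0;30 .2 0 0 0;30 .2 0 0 0;30 .2 0 0 0;30 .2 0 0 0;30 .2 0 0 0;0 0 0 0 0")

```text
time_s: 36.65
tool_pos: [0.4976, -0.0012, 0.2897]
tool_rot: [-179.8, -0.1, 82.2]
force: [-1.2, 0.7, 0.1]
grip_width: 0.0873
grasp_force: 0.0
```

>>> arm_command(series="0 0 0 -.1 0;0 0 0 -.1 0;0 0 0 -.1 0;0 0 0 -.1 0;0 0 0 -.1 0;0 0 0 -.1 0;0 0 0 -.1 0;0 0 0 -.1 0;0 0 0 -.1 0;0 0 0 -.1 0;0 0 0 -.1 0;0 0 0 -.1 0;0 0 0 -.1 0;0 0 0 -.1 0;0 0 0 -.1 0;0 0 0 0 0;0 0 0 0 0;0 0 0 0 0;0 0 0 0 0;0 0 0 0 0")

```text
time_s: 38.32
tool_pos: [0.498, -0.0088, 0.2914]
tool_rot: [-180.0, -0.0, 167.5]
force: [0.2, 0.0, 0.9]
grip_width: 0.0872
grasp_force: 0.0
```

```bash
python3 - <<'E'
from boxes import *
o,im=wrist('w7');p=o['tool_pos'];print(p,o['tool_rot'],o['time_s'])
np.save('w7.npy',np.r_[o['tool_pos'],o['tool_rot']])
print(proj('wrist',[[.498,-.007,.012],[.631,-.085,.036],[.632,.077,.036]],o))
for b in boxes('wrist',im,.036,o): print(*b)
E
```

```text
[ 0.4979511  -0.00881024  0.29141424] [-1.79996792e+02 -1.10973227e-02  1.67515012e+02] 38.3167
[[281.11015924 170.55140049]
 [248.66032528 273.34861689]
 [357.98016199 251.70334838]]
[249. 268.] [627.2 -83.5] 70.0 89.3 -2.8 2330.5
[353. 245.] [633.2  77.6] 69.1 97.6 0.6 1874.5
[461. 218.] [621.1 248.7] 69.6 97.2 -5.8 2083.5
```

View pics/w7.png

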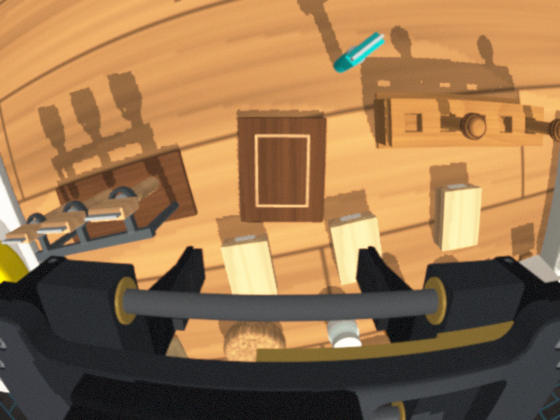

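The wrist view shows all three scrapers in the rings, the outline centred at (283,170), and boxes at (249,268), (355,247) and (460,218). Now I measure the outline.

```bash
python3 - <<'E'
from boxes import *
im=cv2.imread('pics/w7.png');a=np.load('w7.npy');o=dict(tool_pos=a[:3],tool_rot=a[3:])
print(outline('wrist',im,.012,(246,122,318,215),o))
p=o['tool_pos']
for b in ((.631,-.0845),(.632,.077),(.6205,.248)): print(shift(o,b[0]-p[0],b[1]-p[1]).round(1))
E
```

```text
((498.5317687988281, -5.850612640380859), (77.65760040283203, 104.75188446044922), 77.5250473022461)
[-146.3  -45.1   -0. ]
[-112.3  112.8   -0. ]
[-64.1 277.2  -0. ]
```

>>> arm_command(series="-29.3 -9 0 0 0;-29.3 -9 0 0 0;-29.3 -9 0 0 0;-29.3 -9 0 0 0;-29.1 -9.1 0 0 0;0 0 0 -.085 0;0 0 0 -.084 0;0 0 25 0 0;0 0 25 0 0;0 0 25 0 0;0 0 25 0 0;0 0 25 0 0;0 0 25 0 0;0 0 25 0 0;0 0 25 0 0;0 0 15 0 0;0 0 0 0 0;0 0 0 0 0;0 0 0 0 0;0 0 0 0 0")

```text
time_s: 40.03
tool_pos: [0.6324, -0.0845, 0.0783]
tool_rot: [180.0, 0.2, 177.3]
force: [-0.1, 0.1, 0.4]
grip_width: 0.0869
grasp_force: 0.0
```

```bash
python3 - <<'E'
from boxes import *
o,im=wrist('w8');p=o['tool_pos'];print(p,o['tool_rot'],shift(o,.631-p[0],-.0845-p[1]))
for b in boxes('wrist',im,.036,o): print(*b)
E
```

```text
[ 0.63244778 -0.08453508  0.07828856] [1.79996017e+02 1.63366454e-01 1.77255630e+02] [ 1.44779488 -0.03427474 -0.00413047]
[280. 228.] [631.  -83.9] 68.1 95.2 -3.2 12556.0
[485. 211.] [625.1  77.2] 68.1 79.3 0.8 6149.0
[402.  80.] [523.1   6.8] 47.2 102.2 -45.2 499.0
```

View pics/w8.png

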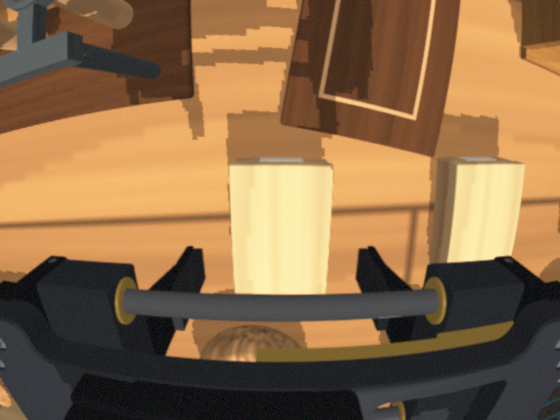

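The box sits centred between the fingers (top face at (281,228)). I go down and grip.

>>> arm_command(series="1.4 0.5 15 0 0;0 0 15 0 0;0 0 15 0 0;0 0 15 0 0;0 0 10 0 0;0 0 0 0 0;0 0 0 0 0;0 0 0 0 0;0 0 0 0 255;0 0 0 0 255;0 0 0 0 255;0 0 0 0 255;0 0 0 0 255;0 0 0 0 255;0 0 0 0 255", squeeze=25)

```text
time_s: 41.33
tool_pos: [0.6302, -0.0839, 0.0071]
tool_rot: [-180.0, 0.0, 177.3]
force: [-0.5, -0.7, 2.1]
grip_width: 0.0678
grasp_force: 25.0
```

>>> arm_command(series="0 0 0 0 255;0 0 -5 0 255;0 0 -10 0 255;0 0 -15 0 255;0 0 -15 0 255;0 0 -15 0 255;0 0 -15 0 255;0 0 -15 0 255;0 0 0 0 255;0 0 0 0 255;0 0 0 0 255")

```text
time_s: 42.25
tool_pos: [0.6295, -0.0834, 0.0964]
tool_rot: [180.0, -0.0, 177.3]
force: [-0.4, -0.0, -2.8]
grip_width: 0.0678
grasp_force: 25.0
```

```bash
python3 - <<'E'
from h import *
o=telemetry.get_obs();p=o['tool_pos'];print(p,o['tool_rot'],shift(o,.498-p[0],-.0065-p[1]))
E
```

```text
[ 0.62952837 -0.08343833  0.0964392 ] [ 1.79972095e+02 -1.59131732e-02  1.77272188e+02] [1.35040926e+02 7.05915110e+01 7.18864642e-02]
```

>>> arm_command(series="27.2 14.1 0 0 255;27.2 14.1 0 0 255;27.2 14.1 0 0 255;27.2 14.1 0 0 255;27.2 14.1 0 0 255;0 0 0 .086 255;0 0 0 .086 255;0 0 0 0 255;0 0 15 0 255;0 0 15 0 255;0 0 15 0 255;0 0 15 0 255;0 0 9 0 255;0 0 0 0 255;0 0 0 0 255;0 0 0 0 255;0 0 0 0 255")

```text
time_s: 43.67
tool_pos: [0.4982, -0.0068, 0.0284]
tool_rot: [180.0, 0.1, 167.4]
force: [-0.5, 0.2, -3.2]
grip_width: 0.0678
grasp_force: 25.0
```

```bash
python3 - <<'E'
from h import *
o=telemetry.get_obs();p=o['tool_pos'];print(p,o['tool_rot'],shift(o,.497-p[0],-.0065-p[1]))
E
```

```text
[ 0.49822356 -0.00680379  0.02841337] [1.79956970e+02 8.80671955e-02 1.67425327e+02] [ 1.26035104  0.03011811 -0.00191462]
```

Box underside is about 9 mm above the board. I lower it, release and rise.

>>> arm_command(series="1 0 5 0 255;0 0 3 0 255;0 0 1 0 255;0 0 0 0 255;0 0 0 0 255;0 0 0 0 120;0 0 0 0 60;0 0 0 0 0;0 0 0 0 0;0 0 0 0 0;0 0 0 0 0;0 0 -10 0 0;0 0 -20 0 0;0 0 -25 0 0;0 0 -25 0 0;0 0 -25 0 0;0 0 -25 0 0;0 0 0 0 0;0 0 0 0 0;0 0 0 0 0")

```text
time_s: 45.33
tool_pos: [0.4961, -0.0066, 0.1484]
tool_rot: [180.0, -0.0, 167.4]
force: [0.6, -0.6, -0.3]
grip_width: 0.0869
grasp_force: 0.0
```

```bash
python3 - <<'E'
from boxes import *
o,im=wrist('w9');p=o['tool_pos'];print(p,o['tool_rot'],o['force'])
for b in boxes('wrist',im,.048,o): print(*b)
print('z36')
for b in boxes('wrist',im,.036,o): print(*b)
for b in ((.632,.077),(.6205,.248)): print(shift(o,b[0]-p[0],b[1]-p[1]).round(1))
E
```

```text
[ 0.4960711  -0.00655697  0.14843623] [ 1.79977781e+02 -1.40255196e-02  1.67400830e+02] [ 0.5730459  -0.60879774 -0.26895281]
[369. 333.] [647.9  59.3] 34.0 43.1 -0.7 597.0
[520. 242.] [598.4 239.5] 65.0 65.5 84.7 1464.0
[281. 208.] [497.4  -6. ] 67.8 95.6 -12.9 8235.0
z36
[369. 333.] [658.5  61.4] 35.5 45.1 -0.7 597.0
[520. 242.] [606.8 249.9] 68.0 68.5 84.7 1464.0
[281. 208.] [501.2  -6.8] 70.9 100.0 -12.9 8235.0
[-114.4  111.2    0. ]
[-6.590e+01  2.756e+02  1.000e-01]
```

>>> arm_command(series="-22.9 22.2 0 0 0;-22.9 22.2 0 0 0;-22.9 22.2 0 0 0;-22.9 22.2 0 0 0;-22.9 22.2 0 0 0;0 0 0 -.119 0;0 0 0 -.118 0;0 0 14 0 0;0 0 14 0 0;0 0 14 0 0;0 0 14 0 0;0 0 14 0 0;0 0 0 0 0;0 0 0 0 0;0 0 0 0 0;0 0 0 0 0;0 0 0 0 0")

```text
time_s: 46.8
tool_pos: [0.6331, 0.0769, 0.0796]
tool_rot: [180.0, 0.1, -179.0]
force: [-0.2, -0.1, 1.0]
grip_width: 0.0867
grasp_force: 0.0
```

```bash
cat > chk.py <<'E'
from boxes import *
X,Y=map(float,sys.argv[1:3])
o,im=wrist(sys.argv[3]);p=o['tool_pos'];print(p,o['tool_rot'],shift(o,X-p[0],Y-p[1]).round(1))
for b in boxes('wrist',im,.036,o): print(*b,shift(o,b[1][0]/1000-p[0],b[1][1]/1000-p[1]).round(1))
E
python3 chk.py .632 .077 w10
```

```text
[0.63306405 0.07686278 0.07962506] [ 1.79968016e+02  1.06143978e-01 -1.79019523e+02] [ 1.1  0.2 -0. ]
[280. 229.] [632.7  77.5] 67.9 94.3 1.0 12273.5 [ 0.4  0.6 -0. ]
[495. 210.] [615.4 248.9] 68.0 84.8 -5.3 5913.5 [1.470e+01 1.723e+02 1.000e-01]
[101.  74.] [511.4 -47.9] 15.3 54.1 -1.4 651.0 [ 123.8 -122.7   -0.3]
```

>>> arm_command(series="0.7 0.5 15 0 0;0 0 15 0 0;0 0 15 0 0;0 0 15 0 0;0 0 11 0 0;0 0 0 0 0;0 0 0 0 0;0 0 0 0 0;0 0 0 0 255;0 0 0 0 255;0 0 0 0 255;0 0 0 0 255;0 0 0 0 255;0 0 0 0 255;0 0 0 0 255", squeeze=25)

```text
time_s: 48.1
tool_pos: [0.6319, 0.0773, 0.0081]
tool_rot: [180.0, 0.0, -179.0]
force: [-0.3, 0.1, 4.0]
grip_width: 0.068
grasp_force: 25.0
```

>>> arm_command(series="0 0 0 0 255;0 0 -5 0 255;0 0 -10 0 255;0 0 -15 0 255;0 0 -20 0 255;0 0 -20 0 255;0 0 -20 0 255;0 0 -20 0 255;0 0 -10 0 255;0 0 0 0 255;0 0 0 0 255;0 0 0 0 255")

```text
time_s: 49.1
tool_pos: [0.6307, 0.0773, 0.1264]
tool_rot: [-180.0, -0.1, -179.0]
force: [-0.5, 0.2, -3.4]
grip_width: 0.0676
grasp_force: 25.0
```

```bash
python3 - <<'E'
from h import *
o=telemetry.get_obs();p=o['tool_pos'];print(p,o['tool_rot'],shift(o,.498-p[0],-.0065-p[1]))
E
```

```text
[0.63069266 0.07734611 0.12639909] [-1.79991981e+02 -1.11326806e-01 -1.79009883e+02] [134.12144672 -81.5406344    0.27201289]
```

>>> arm_command(series="27 -16.3 0 0 255;27 -16.3 0 0 255;27 -16.3 0 0 255;27 -16.3 0 0 255;27 -16.3 0 0 255;0 0 0 .119 255;0 0 0 .118 255;0 0 0 0 255;0 0 15 0 255;0 0 15 0 255;0 0 15 0 255;0 0 15 0 255;0 0 0 0 255;0 0 0 0 255;0 0 0 0 255;0 0 0 0 255")

```text
time_s: 50.43
tool_pos: [0.4988, -0.0065, 0.0684]
tool_rot: [180.0, 0.1, 167.5]
force: [0.6, 1.1, -3.5]
grip_width: 0.0678
grasp_force: 25.0
```

```bash
python3 - <<'E'
from h import *
o=telemetry.get_obs();p=o['tool_pos'];print(p,o['tool_rot'],shift(o,.497-p[0],-.0065-p[1]))
E
```

```text
[ 0.49883561 -0.00651113  0.06836395] [1.79974163e+02 7.63175946e-02 1.67462463e+02] [ 1.79425275 -0.38760238 -0.00256472]
```

>>> arm_command(series="1.5 0 6 0 255;0 0 4 0 255;0 0 1.5 0 255;0 0 0 0 255;0 0 0 0 255;0 0 0 0 120;0 0 0 0 60;0 0 0 0 0;0 0 0 0 0;0 0 0 0 0;0 0 0 0 0;0 0 -10 0 0;0 0 -20 0 0;0 0 -25 0 0;0 0 -25 0 0;0 0 -25 0 0;0 0 -10 0 0;0 0 0 0 0;0 0 0 0 0;0 0 0 0 0")

```text
time_s: 52.1
tool_pos: [0.4956, -0.0062, 0.1698]
tool_rot: [-180.0, -0.1, 167.4]
force: [-0.2, 0.1, 0.0]
grip_width: 0.087
grasp_force: 0.0
```

```bash
python3 - <<'E'
from boxes import *
o,im=wrist('w11');p=o['tool_pos'];print(p,o['tool_rot'],o['force'])
for b in boxes('wrist',im,.084,o): print(*b)
for b in ((.6205,.2485),): print(shift(o,b[0]-p[0],b[1]-p[1]).round(1))
for b in boxes('top',cams.read_camera('top'),.036): print('top',*b)
E
```

```text
[ 0.49562251 -0.00619936  0.16980443] [-1.79958064e+02 -1.09574748e-01  1.67409311e+02] [-0.21642825  0.13508831  0.03551173]
[508. 238.] [575.1 211.7] 56.3 57.9 84.3 1561.0
[281. 214.] [497.9  -6. ] 68.1 95.9 -12.6 9056.0
[-66.4 275.8  -0.3]
top [177. 201.] [620.  247.5] 66.5 94.8 -5.4 1018.5
top [185. 143.] [762.6 234.2] 65.2 65.8 -88.2 556.5
top [452. 130.] [ 854.  -415.6] 165.3 288.4 89.8 627.0
```

>>> arm_command(series="-7.4 30.6 0 0 0;-7.4 30.6 0 0 0;-7.4 30.6 0 0 0;-7.4 30.6 0 0 0;-7.4 30.6 0 0 0;-7.4 30.6 0 0 0;-7.4 30.6 0 0 0;-7.4 30.6 0 0 0;-7.2 30.8 0 0 0;0 0 0 -.124 0;0 0 18 0 0;0 0 18 0 0;0 0 18 0 0;0 0 18 0 0;0 0 18 0 0;0 0 0 0 0;0 0 0 0 0;0 0 0 0 0;0 0 0 0 0;0 0 0 0 0")

```text
time_s: 53.87
tool_pos: [0.6223, 0.2485, 0.0824]
tool_rot: [179.9, 0.1, 174.5]
force: [0.3, 0.2, -0.4]
grip_width: 0.087
grasp_force: 0.0
```

```bash
python3 chk.py .6205 .248 w12
```

```text
[0.62229311 0.24854192 0.08239699] [1.79933800e+02 1.04365701e-01 1.74513471e+02] [ 1.7 -0.7 -0. ]
[279. 226.] [621.  248.7] 67.9 95.2 -5.5 12037.0 [ 1.3  0.  -0. ]
```

>>> arm_command(series="1.3 0 15 0 0;0 0 15 0 0;0 0 15 0 0;0 0 15 0 0;0 0 14 0 0;0 0 0 0 0;0 0 0 0 0;0 0 0 0 0;0 0 0 0 255;0 0 0 0 255;0 0 0 0 255;0 0 0 0 255;0 0 0 0 255;0 0 0 0 255;0 0 0 0 255", squeeze=25)

```text
time_s: 55.17
tool_pos: [0.6205, 0.2485, 0.0077]
tool_rot: [180.0, 0.0, 174.5]
force: [-1.0, -0.3, 3.2]
grip_width: 0.0681
grasp_force: 25.0
```

>>> arm_command(series="0 0 0 0 255;0 0 -5 0 255;0 0 -10 0 255;0 0 -15 0 255;0 0 -25 0 255;0 0 -25 0 255;0 0 -25 0 255;0 0 -25 0 255;0 0 -25 0 255;0 0 0 0 255;0 0 0 0 255;0 0 0 0 255;0 0 0 0 255")

```text
time_s: 56.25
tool_pos: [0.6191, 0.2482, 0.1606]
tool_rot: [-179.9, -0.1, 174.5]
force: [0.2, -0.2, -1.6]
grip_width: 0.068
grasp_force: 25.0
```

```bash
python3 - <<'E'
from h import *
o=telemetry.get_obs();p=o['tool_pos'];print(p,o['tool_rot'],shift(o,.498-p[0],-.0065-p[1]))
E
```

```text
[0.61906006 0.2482051  0.1605507 ] [-1.79928961e+02 -1.37911915e-01  1.74516787e+02] [  96.16771684 -265.1069208     0.56017428]
```

>>> arm_command(series="10.8 -29.4 0 0 255;10.8 -29.4 0 0 255;10.8 -29.4 0 0 255;10.8 -29.4 0 0 255;10.8 -29.4 0 0 255;10.8 -29.4 0 0 255;10.8 -29.4 0 0 255;10.8 -29.4 0 0 255;10.8 -29.4 0 0 255;0 0 0 .124 255;0 0 0 0 255;0 0 15 0 255;0 0 15 0 255;0 0 15 0 255;0 0 12 0 255;0 0 0 0 255;0 0 0 0 255;0 0 0 0 255;0 0 0 0 255")

```text
time_s: 57.83
tool_pos: [0.4989, -0.0055, 0.1059]
tool_rot: [180.0, 0.1, 167.5]
force: [-0.3, 0.0, -2.2]
grip_width: 0.0681
grasp_force: 25.0
```

```bash
python3 - <<'E'
from h import *
o=telemetry.get_obs();p=o['tool_pos'];print(p,o['tool_rot'],shift(o,.497-p[0],-.0065-p[1]))
E
```

```text
[ 0.49890336 -0.00549609  0.10585622] [1.79966471e+02 7.97672147e-02 1.67452164e+02] [ 1.63979163 -1.39344225 -0.00309835]
```

>>> arm_command(series="1 -0.8 6 0 255;0 0 5 0 255;0 0 2 0 255;0 0 0 0 255;0 0 0 0 255;0 0 0 0 120;0 0 0 0 60;0 0 0 0 0;0 0 0 0 0;0 0 0 0 0;0 0 0 0 0;0 0 -10 0 0;0 0 -20 0 0;0 0 -25 0 0;0 0 -25 0 0;0 0 -25 0 0;0 0 -20 0 0;0 0 0 0 0;0 0 0 0 0;0 0 0 0 0")

```text
time_s: 59.5
tool_pos: [0.4966, -0.0063, 0.2169]
tool_rot: [180.0, -0.0, 167.4]
force: [-0.5, -0.3, -0.7]
grip_width: 0.087
grasp_force: 0.0
```

```bash
python3 - <<'E'
from boxes import *
o,im=wrist('w13');p=o['tool_pos'];print(p,o['tool_rot'],o['force'])
for b in boxes('wrist',im,.120,o): print(*b)
t=cams.read_camera('top');s=cams.read_camera('scene');cv2.imwrite('pics/top2.png',t)
cv2.imwrite('pics/c9.png',cv2.resize(s[110:330,90:460],None,fx=2.1,fy=2.1,interpolation=cv2.INTER_CUBIC))
E
```

```text
[ 0.49663092 -0.00627911  0.2168928 ] [ 1.79986787e+02 -2.09743881e-02  1.67403740e+02] [-0.45343871 -0.2525939  -0.73090602]
[280. 209.] [497.3  -5.7] 68.4 95.5 -12.6 8478.0
```

View pics/c9.png

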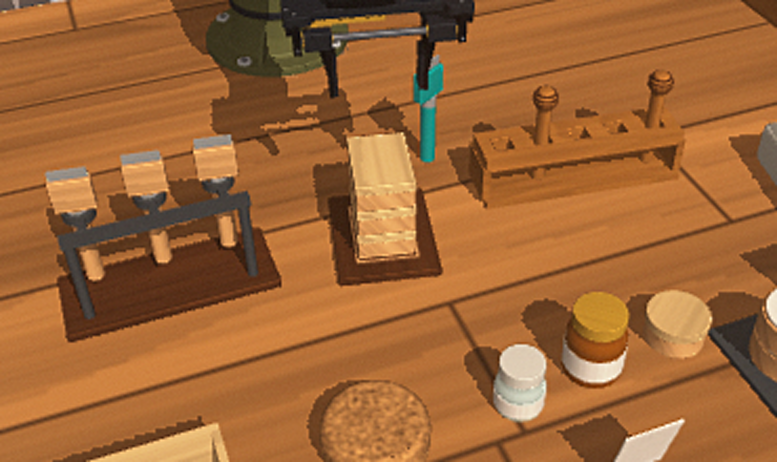

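The scene crop shows three scrapers hanging in the rings (heads at (70,190), (145,173) and (215,157)). The column of three boxes is square on the outline at (385,195), and both dippers are still in the rack. I'm handing in.

```bash
python3 -c "
from cell import env
print(env.sign_off())"
```

```text
the job is handed in; nothing more can be done
None
```

The job is handed in: all three scrapers hang in the rings and the three boxes present are stacked on the outline (top box within about 1 mm and 0.1°), with the dippers, turquoise look-alike and bystanders left standing; sign-off returned no verdict.

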